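# Stow the float clip and latch its keeper lever

### The job

Put the float clip back flat in its own bay of the gear docks, the one whose low lips follow its outline, and let go of it. Then swing that bay's sprung keeper lever down over it and press until the catch clicks and holds it down by itself, pressing no harder than a thumb would. Leave the round bay's lever up and the other gear where it is.

Things in the scene. Friction and masses are not known exactly. Their poses are not given: they have to be found in the camera images.
- float_clip: Hard plastic float clip lying flat: a body 64 (x) x 36 (y) x 22 mm high (corners rounded 3 mm) with a narrower eyed tail, 18 wide and 14 high, running from x = -32 to x = -58 mm. 60 g. Origin at the centre of the body's underside; the tail points along its -x. Grip the body across y.
- clip_dock: Fixed dock of the float clip: grey base 100 mm wide and 12 mm high, from x = -70 to +200 mm of its origin, which lies on the table under the middle of the bay. x points from the bay to the lever's hinge (away from the robot, within about 15 degrees), z up. The bay is in front, the sprung keeper lever behind it.
- clip_bay (a point): Middle of the clip bay on its floor, 12 mm above the table, axes as clip_dock; the stowed clip's origin and axes lie here. Lips 12 mm high with 2.5 mm play: a wall behind, short lips at the four corners (the middle 37 mm of each long side is open for fingers), and a front wall with a 24 mm gap, so the clip's tail must point to -x.
- clip_post_foot (a point): Point on the table straight below the lever's hinge axis (at x = +110 mm of clip_dock; axes as clip_dock, the hinge axis runs along y). The hinge sits between two cheeks 44 mm wide overall on a height-adjustable post: the axis is 50 to 84 mm above the table, set anew each time and not measured. The catch behind tops out 55 mm above the axis.
- clip_lever (a joint): Angle (rad) of the clip dock's keeper lever. 0: at rest, sprung up, 78 degrees above level and leaning towards the bay; grows as it swings down over the bay; hard stop at 1.35, level. From about 1.24 a spring catch resists (up to about 12 N at the pad), gives at about 1.29 and then holds the lever at about 1.33; let go before that it springs up. Load it below 30 N.
- clip_bay_front (a point): Point on the base's top in front of the bay, 55 mm before clip_bay: the lever's thumb pad ends above it when down. The lever is a steel bar 16 wide, 10 mm thick, centred on the hinge axis, reaching to a thumb pad 32 wide, 36 long, 10 mm thick, its centre 165 mm from the hinge; a rubber foot under the bar, 110 mm from the hinge, reaches 13 mm below the bar's centre line.
- round_dock: A second, like dock (same base, lever and axes) whose lips stand in a ring of 62 mm inner diameter for a round compass; stays empty.
- round_lever (a joint): Angle of the round dock's keeper lever, as clip_lever; it must stay up.
- housing: Black camera housing 62 x 115 x 82 mm with a lens port towards -x, a bystander. Origin under its centre.
- mug: White ceramic mug, 80 mm across, 92 mm high, handle at +y; a bystander. Origin under its centre.
- carabiner: Stainless carabiner lying flat, about 98 (x) x 54 x 12 mm, a bystander. Origin under its centre.
- compass: Round black compass, 60 mm across, 22 mm high, a bystander. Origin under its centre.
- rinse: White rinse bottle, 48 mm across, 130 mm high, a bystander. Origin under its centre.
- weight: Dark steel dive weight 70 x 55 x 28 mm, a bystander. Origin under its centre.
Not all that is in view belongs to the job. Of the things shaped like the float_clip, the orange one is meant.

How it is judged:
By the outcome, as a careful person would: the job done as asked, in the order asked, and still so for the second after the job is handed in, with the robot touching nothing.
It also fails if it takes over 64 s, if anything falls off the work surface, if the arm or the gripper's body presses on something with over 40 N, if the wrist force passes 120 N, or if a joint passes its speed limit or range.

### The arm

A 6-joint arm with a two-finger parallel gripper is mounted at the origin on the work surface. World frame = base frame: x ahead of the robot, y to its left, z up, the work surface at z = 0. Lengths are in m, angles in rad, forces in N, time in s.
With the tool pointing down it reaches from about 0.275 to 0.85 m from the base axis. Payload 5.2 kg.
Tool frame: the origin (TCP) lies on the centre line of the jaws, within the pads' length; the fingertips stand 22 mm ahead of it and the grasp point (between the pads) lies 3 mm ahead of it; z points along the fingers, x is the direction in which the jaws open and shut, and the axes are right-handed (so a half turn about z gives the same grasp; the last joint's range is limited). The gripper opens to 85 mm and grips with 20 to 120 N. Pads are 22 mm wide; open, the fingers measure 114 mm over their backs; the gripper's body (76 mm by 85 mm) begins 54 mm behind the grasp point. The pads swing forward as they close: fully open they stand 13 mm farther back than shut.
Start: joints at [0.989, 0.259, 1.535, -0, 1.348, -0.203], TCP at [0.203, 0.511, 0.218] pointing down, gripper open.
Joint ranges: [-3.14, 3.14], [-0.91, 2.08], [0.19, 2.58], [-1.22, 4.36], [0.22, 2.71], [-3.12, 3.12]. Speed limits (rad/s): [2.57, 2.57, 3.14, 3.14, 3.14, 3.14].

### API

Orientations are given as a rotation vector (axis times angle).
In Python, from cell import arm gives the robot as it stands.
- The arm moves only by the tool move_arm, never from a script. Its argument "targets" is a list of rows, each an object with "hand": the opening, from 0 (shut) to 1 (fully open); "xyz": the shift along the tool's x, y, z in cm, a list of three; "dr": the turn, a rotation vector about the tool's x, y, z in degrees, a list of three. A call has exactly 5 rows; each row is the pose to reach, as a shift and turn from the pose commanded when the call began, along the tool's axes at that moment; what a row does not reach only later rows make up. A row lasts 1/12 s, in which the tool goes at most 41.7 mm and 7.16 degrees, less where a joint would pass 70% of its speed; a pose out of reach is approached as far as the arm can. A call with a gripper value outside its range is refused whole. The fingers move at their own pace and stop on an object; the grip force is fixed at half the most. Time passes only in rows, so rows that repeat a pose let the fingers close, or fill a call up. It gives the time, the measured TCP pose, the force and the opening at its end, in the units of the state.
- arm.get_state(): the state, without advancing time (a new reading comes with each control period).
- arm.read_camera(name): name is "scene" or "top" or "wrist"; returns a dict with "color" (480x640x3 uint8, blue, green, red), "depth" (480x640 float32, m along the optical axis (not along the pixel's ray), 0 where there is no reading), "camera_matrix" (3x3 intrinsics, pixels), "distortion" ([k1, k2, p1, p2, k3] as OpenCV has them; the pictures are not rectified), "xyz" and "rotation" of the camera in the world; the wrist camera has in their place "hand_eye" (4x4, takes a point from camera to tool coordinates, whose origin is the TCP and whose axes are the tool frame's). Camera axes: x right, y down, z forward; pixel columns grow to the right and rows downward; lengths in m; the calibration is good to about 2 mm. A picture is of the moment at which its call begins: read the wrist's pose just before it.
- arm.finish_job(): hands the job in, once; it reports no verdict.
The state is a dict: "t": time; "q": joint angles; "qvel": joint speeds; "joint_efforts": joint torques, N m; "position": TCP position; "ee_rot": TCP orientation; "force": force on the tool from outside, world axes, zero at the start; "torque": the same for the moment, N m; "grip_width": finger opening in m.
Only numpy, scipy, OpenCV 4.12 (cv2) and the standard library are available. Lean on these libraries where they do the work, as an engineer would, in place of code of your own. Each camera call takes 0.05 s, during which the arm holds its last target. There are 200 camera calls.

## Working session

There is one attempt and no reset: what is moved stays moved. The work goes in short steps, Python scripts to look and compute and a tool call to move; the robot and the scene stay as the last step left them, time stands still between calls to the robot, and variables do not carry over. Pictures are saved under pics/ and viewed, about 8 in all and at most 12, crops included, and the job is handed in when it is done.

Besides the shell and the picture viewer there is one more tool, called after "Request:" as name(argument=value, ...), one argument or row to a line, values as JSON. move_arm: Moves the arm, as the interface text tells. Its arguments: {"type":"object","properties":{"targets":{"type":"array"}},"required":["targets"]}

```bash
ls; mkdir -p pics
cat > h.py <<'E'
import numpy as np, cv2
from cell import arm
from scipy.spatial.transform import Rotation as R
np.set_printoptions(precision=4,suppress=True)
def cam(name):
    s=arm.get_state(); c=arm.read_camera(name)
    if name=='wrist':
        T=np.eye(4);T[:3,:3]=R.from_rotvec(s['ee_rot']).as_matrix();T[:3,3]=s['position']
        M=T@np.array(c['hand_eye'])
        c['Rw'],c['o']=M[:3,:3],M[:3,3]
    else:
        r=np.array(c['rotation']); c['Rw']=r if r.shape==(3,3) else R.from_rotvec(r).as_matrix(); c['o']=np.array(c['xyz'])
    return c
def rays(c,uv):
    p=cv2.undistortPoints(np.float64(uv).reshape(-1,1,2),np.array(c['camera_matrix']),np.array(c['distortion']))[:,0]
    return np.c_[p,np.ones(len(p))]@c['Rw'].T
def plane(c,uv,z):
    d=rays(c,uv); return c['o']+d*((z-c['o'][2])/d[:,2])[:,None]
def cloud(c):
    v,u=np.mgrid[:480,:640]; uv=np.c_[u.ravel(),v.ravel()]
    return (c['o']+rays(c,uv)*c['depth'].reshape(-1,1)).reshape(480,640,3)
E
python3 - <<'E'
from h import *
import pickle
for n in ['scene','top']:
    c=cam(n); cv2.imwrite(f'pics/{n}0.png',c['color']); pickle.dump(c,open(n+'.pkl','wb'))
    print(n,c['o'],c['Rw'],c['camera_matrix'],c['distortion'],(c['depth']==0).mean())
print(arm.get_state())
E
```

```text
pics
scene [ 0.9226 -0.653   0.8912] [[ 0.8355  0.4028 -0.3739]
 [ 0.5493 -0.6308  0.5481]
 [-0.0151 -0.6633 -0.7482]] [[434.7738   0.     323.8661]
 [  0.     434.7738 241.2699]
 [  0.       0.       1.    ]] [-0.1065  0.      0.      0.      0.    ] 0.0038834635416666666
top [ 0.3549 -0.0447  1.0905] [[-0.0048 -0.9929  0.1188]
 [-0.9999  0.006   0.0098]
 [-0.0105 -0.1188 -0.9929]] [[449.6747   0.     325.914 ]
 [  0.     449.6747 244.957 ]
 [  0.       0.       1.    ]] [-0.0981  0.      0.      0.      0.    ] 0.0039713541666666664
{'t': 0.1, 'q': array([ 0.9892,  0.2593,  1.536 , -0.    ,  1.348 , -0.2028]), 'qvel': array([-0.0016, -0.0005, -0.0001,  0.    , -0.    , -0.0003]), 'joint_efforts': array([  0.0024, -44.697 , -29.1245,  -0.0003,   0.0064,  -0.    ]), 'position': array([0.2031, 0.5106, 0.2169]), 'ee_rot': array([ 2.5994,  1.7631, -0.0024]), 'force': array([ 0.2692, -1.2564,  0.2142]), 'torque': array([0.0169, 0.0286, 0.0224]), 'grip_width': 0.0854721945796102}
```

View pics/top0.png

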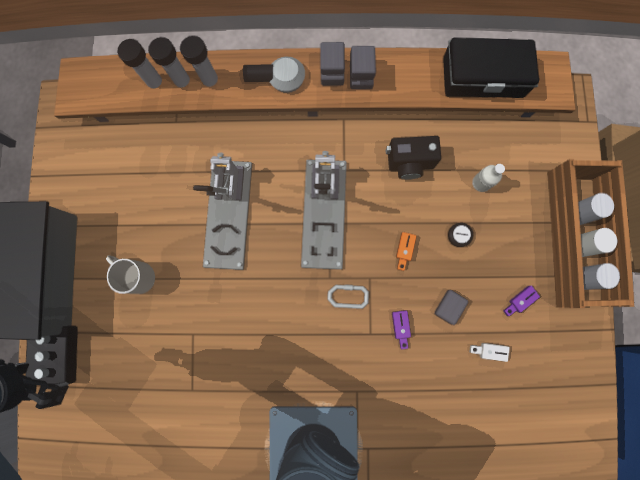

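View pics/scene0.png

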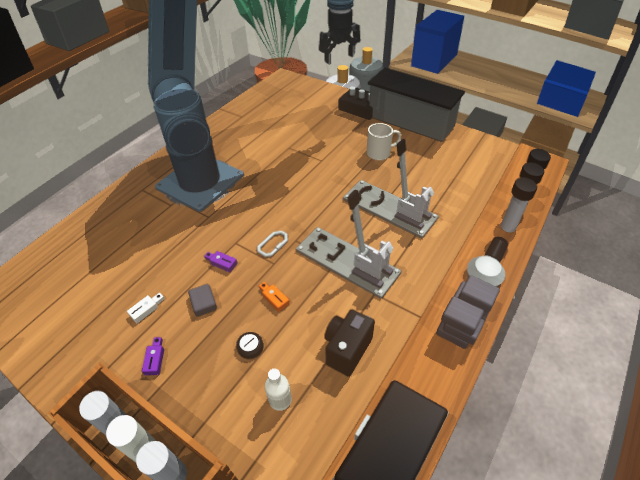

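Top view: the orange clip is at about (406,250) with its tail towards -x. The clip dock with rectangular lips is at (324,215), and the round dock at (228,215) is to its left. Both levers are up. The scene view confirms this.

```bash
cat > meas.py <<'E'
from h import *
import pickle
S={n:pickle.load(open(n+'.pkl','rb')) for n in ['scene','top']}
def omask(c):
    h=cv2.cvtColor(c['color'],cv2.COLOR_BGR2HSV)
    return cv2.inRange(h,(5,215,150),(18,255,255))
for n,c in S.items():
    m=omask(c); k,l,st,ce=cv2.connectedComponentsWithStats(m)
    for i in range(1,k):
        if st[i,4]>60: print(n,'orange',st[i],ce[i], plane(c,[ce[i]],.02))
    P=cloud(c)
    i=1+np.argmax(st[1:,4]); print(' depth pts z',np.percentile(P[l==i][:,2],[5,25,50,75,95]))
    Z=P[...,2]
    print(' table z',np.median(Z[(abs(P[...,0]-.4)<.05)&(abs(P[...,1]+.15)<.3)]))
c=S['top'];P=cloud(c)
hsv=cv2.cvtColor(c['color'],cv2.COLOR_BGR2HSV)
for (a,b) in [(295,352),(198,256)]:
    m=np.zeros((480,640),np.uint8); roi=(hsv[...,1]<45)&(hsv[...,2]>60)&(abs(P[...,2]-.012)<.006)
    m[150:275,a:b]=roi[150:275,a:b]*255
    cn=max(cv2.findContours(cv2.morphologyEx(m,cv2.MORPH_CLOSE,np.ones((9,9))),0,1)[0],key=cv2.contourArea)
    w=plane(c,cn[:,0].astype(float),.012)[:,:2].astype(np.float32)
    print('dock',cv2.minAreaRect(w*1000), cv2.boxPoints(cv2.minAreaRect(w*1000)))
# lever points
for n,c in S.items():
    P=cloud(c).reshape(-1,3)
    for y0 in (.0,.2):
        s=P[(P[:,0]>.4)&(P[:,0]<.75)&(abs(P[:,1]-y0+.04)<.08)&(P[:,2]>.06)&(P[:,2]<.4)]
        print(n,y0,len(s),'max z',s[:,2].max() if len(s) else 0)
        if len(s): 
            for z in np.arange(.06,.3,.02):
                q=s[abs(s[:,2]-z)<.01]
                if len(q): print('  %.2f'%z,len(q),np.percentile(q[:,0],[2,50,98]),np.percentile(q[:,1],[2,50,98]))
E
python3 meas.py
```

```text
depth pts z [0.0191 0.0193 0.0197 0.0204 0.0214]
 table z -0.0007482552616909777Traceback (most recent call last):
  File "meas.py", line 12, in <module>
    i=1+np.argmax(st[1:,4]); print(' depth pts z',np.percentile(P[l==i][:,2],[5,25,50,75,95]))
        ~~~~~~~~~^^^^^^^^^^
    return _wrapfunc(a, 'argmax', axis=axis, out=out, **kwds)
    return bound(*args, **kwds)
ValueError: attempt to get argmax of an empty sequence
```

```bash
python3 - <<'E'
import cv2
for n,(u,v) in {'top':(404,243),'scene':(272,296)}.items():
    h=cv2.cvtColor(cv2.imread(f'pics/{n}0.png'),cv2.COLOR_BGR2HSV); print(h[v,u-2:u+3]); print('table',h[300,450 if n=='top' else 330])
E
sed -i 's/(5,215,150),(18,255,255)/(5,205,190),(20,255,255)/' meas.py; python3 meas.py
```

```text
[[ 13 184 217]
 [ 12 184 217]
 [ 13 184 217]
 [ 13 184 217]
 [ 13 171 157]]
table [141  17 105]
[[ 14 213 248]
 [ 14 211 249]
 [ 15 213 248]
 [ 15 213 248]
 [ 13 210 240]]
table [ 16 149 207]
scene orange [260 283  29  25 291] [273.9381 295.1443] [[ 0.4811 -0.2259  0.02  ]]
 depth pts z [0.0122 0.0185 0.02   0.0212 0.023 ]
 table z -0.0007482552616909777Traceback (most recent call last):
  File "meas.py", line 12, in <module>
    i=1+np.argmax(st[1:,4]); print(' depth pts z',np.percentile(P[l==i][:,2],[5,25,50,75,95]))
        ~~~~~~~~~^^^^^^^^^^
    return _wrapfunc(a, 'argmax', axis=axis, out=out, **kwds)
    return bound(*args, **kwds)
ValueError: attempt to get argmax of an empty sequence
```

```bash
sed -i 's/(5,205,190),(20,255,255)/(5,172,120),(20,255,255)/' meas.py
cat >> meas.py <<'E'
c=S['top'];m=omask(c); m2=np.zeros_like(m); m2[225:275,390:422]=m[225:275,390:422]
cn=max(cv2.findContours(cv2.morphologyEx(m2,cv2.MORPH_CLOSE,np.ones((5,5))),0,1)[0],key=cv2.contourArea)
w=plane(c,cn[:,0].astype(float),.02)[:,:2].astype(np.float32)*1000
print('clip',cv2.minAreaRect(w),cv2.boxPoints(cv2.minAreaRect(w)))
E
python3 meas.py
```

```text
scene orange [544 155  24  35 232] [555.2759 168.7543] [[0.9464 0.6504 0.02  ]]
scene orange [259 282  31  30 467] [274.2056 296.2805] [[ 0.4837 -0.2282  0.02  ]]
scene orange [  49  363  177  117 2044] [128.1737 428.9907] [[ 0.4325 -0.6499  0.02  ]]
scene orange [366 387  21  26  99] [375.1515 400.0707] [[ 0.814 -0.321  0.02 ]]
scene orange [323 431  32  49 319] [338.8652 458.9404] [[ 0.8134 -0.4593  0.02  ]]
 depth pts z [0.111  0.1131 0.1143 0.1163 0.1202]
 table z -0.0007482552616909777
top orange [397 233  19  37 405] [405.3407 248.963 ] [[ 0.4722 -0.2246  0.02  ]]
 depth pts z [0.0133 0.0199 0.0221 0.0238 0.0261]
 table z 0.001396545339808486
dock ((562.2135620117188, -28.390670776367188), (98.66795349121094, 266.900146484375), 87.35840606689453) [[426.6316 -71.5218]
 [693.2481 -83.8227]
 [697.7955  14.7404]
 [431.179   27.0414]]
dock ((563.019287109375, 208.43759155273438), (99.55189514160156, 267.77423095703125), 86.534912109375) [[426.3685 166.8448]
 [693.6531 150.6605]
 [699.6701 250.0304]
 [432.3854 266.2147]]
scene 0.0 1115 max z 0.24917757074192914
  0.06 114 [0.6034 0.6
[... 1840 characters left out ...]
0.08 190 [0.597  0.6288 0.6667] [0.181  0.1947 0.2269]
  0.10 106 [0.597  0.655  0.6703] [0.1811 0.1999 0.2251]
  0.12 218 [0.5919 0.6633 0.6809] [0.1812 0.2004 0.2227]
  0.14 13 [0.5879 0.593  0.6571] [0.199  0.1998 0.2039]
  0.16 16 [0.5732 0.5865 0.5931] [0.1994 0.2004 0.2116]
  0.18 40 [0.571  0.576  0.5855] [0.1995 0.2049 0.2163]
  0.20 5 [0.5721 0.5754 0.5764] [0.1968 0.2022 0.2093]
  0.22 14 [0.5696 0.5739 0.5788] [0.1925 0.1932 0.2141]
  0.24 88 [0.5663 0.5711 0.5768] [0.1932 0.2078 0.2234]
clip ((466.4316711425781, -223.21229553222656), (35.730712890625, 89.16032409667969), 75.9673080444336) [[ 418.85   -229.7349]
 [ 505.3495 -251.3541]
 [ 514.0134 -216.6897]
 [ 427.5138 -195.0705]]
```

```bash
cat >> h.py <<'E'
def go(x,y,z,ang,tilt=None):
    """print tool-frame shift (cm) and turn (deg) to world xyz with tool down, tool x at ang deg"""
    s=arm.get_state(); Rc=R.from_rotvec(s['ee_rot'])
    a=np.radians(ang); X=np.array([np.cos(a),np.sin(a),0]); Z=np.array([0,0,-1.]); Rt=R.from_matrix(np.c_[X,np.cross(Z,X),Z])
    if tilt is not None: Rt=R.from_rotvec(np.radians(tilt))*Rt
    print('t',s['t'],'pos',s['position'],'F',s['force'],'w',s['grip_width'],'q',s['q'])
    print('shift cm',Rc.inv().apply(np.array([x,y,z])-s['position'])*100,'dr',np.degrees((Rc.inv()*Rt).as_rotvec()))
E
python3 - <<'E'
from h import *
go(.44,-.22,.20,76)
print(arm.read_camera('wrist')['hand_eye'])
E
```

```text
t 0.1 pos [0.2031 0.5106 0.2169] F [ 0.2692 -1.2564  0.2142] w 0.0854721945796102 q [ 0.9892  0.2593  1.536  -0.      1.348  -0.2028]
shift cm [-59.1173  49.0288   1.766 ] dr [-0.0238  0.0916 -7.7034]
[[ 1.      0.0007 -0.0002  0.0004]
 [-0.0006  0.9463  0.3234 -0.0831]
 [ 0.0004 -0.3234  0.9463 -0.1558]
 [ 0.      0.      0.      1.    ]]
```

Request:
move_arm(
  targets=[
    {"hand":1,"xyz":[-59.1,49,1.8],"dr":[0,0,-7.7]},
    {"hand":1,"xyz":[-59.1,49,1.8],"dr":[0,0,-7.7]},
    {"hand":1,"xyz":[-59.1,49,1.8],"dr":[0,0,-7.7]},
    {"hand":1,"xyz":[-59.1,49,1.8],"dr":[0,0,-7.7]},
    {"hand":1,"xyz":[-59.1,49,1.8],"dr":[0,0,-7.7]},
  ],
)

```text
t: 0.57
position: [0.267, 0.3123, 0.2124]
ee_rot: [2.474, 1.935, -0.001]
force: [1.7, -0.4, 1.1]
grip_width: 0.0855
```

```bash
python3 -c "
from h import *
go(.44,-.22,.20,76)"
```

```text
t 0.5667 pos [0.267  0.3123 0.2124] F [ 1.6947 -0.3881  1.1419] w 0.08550036316613967 q [ 0.5905  0.006   1.8453 -0.0002  1.2906 -0.737 ]
shift cm [-47.495   29.6082   1.2592] dr [-0.0034  0.0211  0.0633]
```

Request:
move_arm(
  targets=[
    {"hand":1,"xyz":[-47.5,29.6,1.3],"dr":[0,0,0]},
    {"hand":1,"xyz":[-47.5,29.6,1.3],"dr":[0,0,0]},
    {"hand":1,"xyz":[-47.5,29.6,1.3],"dr":[0,0,0]},
    {"hand":1,"xyz":[-47.5,29.6,1.3],"dr":[0,0,0]},
    {"hand":1,"xyz":[-47.5,29.6,1.3],"dr":[0,0,0]},
  ],
)

```text
t: 0.98
position: [0.3312, 0.1141, 0.208]
ee_rot: [2.475, 1.935, 0.001]
force: [1.7, 0.6, -0.1]
grip_width: 0.0857
```

Request:
move_arm(
  targets=[
    {"hand":1,"xyz":[-29.8,18.6,0.8],"dr":[0,0,0]},
    {"hand":1,"xyz":[-29.8,18.6,0.8],"dr":[0,0,0]},
    {"hand":1,"xyz":[-29.8,18.6,0.8],"dr":[0,0,0]},
    {"hand":1,"xyz":[-29.8,18.6,0.8],"dr":[0,0,0]},
    {"hand":1,"xyz":[-29.8,18.6,0.8],"dr":[0,0,0]},
  ],
)

```text
t: 1.4
position: [0.3956, -0.0844, 0.2032]
ee_rot: [2.476, 1.933, 0.0]
force: [1.3, 1.0, -0.5]
grip_width: 0.0856
```

Request:
move_arm(
  targets=[
    {"hand":1,"xyz":[-12.1,7.5,0.3],"dr":[0,0,0]},
    {"hand":1,"xyz":[-12.1,7.5,0.3],"dr":[0,0,0]},
    {"hand":1,"xyz":[-12.1,7.5,0.3],"dr":[0,0,0]},
    {"hand":1,"xyz":[-12.1,7.5,0.3],"dr":[0,0,0]},
    {"hand":1,"xyz":[-12.1,7.5,0.3],"dr":[0,0,0]},
  ],
)

```text
t: 1.82
position: [0.4399, -0.222, 0.1995]
ee_rot: [2.479, 1.929, -0.001]
force: [1.0, 0.7, 0.1]
grip_width: 0.0853
```

```bash
cat > clipw.py <<'E'
from h import *
import sys
c=cam('wrist'); cv2.imwrite(sys.argv[1],c['color'])
h=cv2.cvtColor(c['color'],cv2.COLOR_BGR2HSV); m=cv2.inRange(h,(5,172,120),(20,255,255))
m=cv2.morphologyEx(m,cv2.MORPH_OPEN,np.ones((3,3)))
cns=cv2.findContours(cv2.morphologyEx(m,cv2.MORPH_CLOSE,np.ones((7,7))),0,1)[0]
for cn in sorted(cns,key=cv2.contourArea)[-2:]:
    print('px',cv2.contourArea(cn),cv2.boundingRect(cn))
    w=plane(c,cn[:,0].astype(float),.02)[:,:2].astype(np.float32)*1000
    print('clip',cv2.minAreaRect(w),cv2.boxPoints(cv2.minAreaRect(w)).tolist())
P=cloud(c); q=P[(m>0)&(c['depth']>0)]; print('z',np.percentile(q[:,2],[5,50,95]))
top=q[q[:,2]>.019]; print('top',cv2.minAreaRect((top[:,:2]*1000).astype(np.float32)))
go(.44,-.22,.2,76)
E
python3 clipw.py pics/w1.png
```

```text
px 2898.5 (311, 183, 39, 94)
clip ((467.4963684082031, -221.11300659179688), (35.39688491821289, 90.53618621826172), 75.76834106445312) [[419.2665100097656, -227.13943481445312], [507.0241394042969, -249.39712524414062], [515.7261962890625, -215.08657836914062], [427.9685974121094, -192.82888793945312]]
z [0.0122 0.0211 0.0225]
top ((480.7555847167969, -224.86239624023438), (34.604026794433594, 62.97002410888672), 75.63439178466797)
t 1.8667 pos [ 0.439  -0.2194  0.1994] F [-0.6348  0.943   0.8317] w 0.0853051986370055 q [-0.6912  0.1667  1.6991  0.      1.2773 -2.0146]
shift cm [-0.0339  0.1099 -0.0625] dr [-0.0765 -0.0375 -0.1739]
```

```bash
python3 -c "
from h import *
go(.4805,-.2246,.06,75.7)
go(.4805,-.2246,.026,75.7)"
```

```text
t 1.8667 pos [ 0.439  -0.2194  0.1994] F [-0.6348  0.943   0.8317] w 0.0853051986370055 q [-0.6912  0.1667  1.6991  0.      1.2773 -2.0146]
shift cm [ 0.5027  4.168  13.9325] dr [-0.0766 -0.0373  0.1261]
t 1.8667 pos [ 0.439  -0.2194  0.1994] F [-0.6348  0.943   0.8317] w 0.0853051986370055 q [-0.6912  0.1667  1.6991  0.      1.2773 -2.0146]
shift cm [ 0.5005  4.1725 17.3325] dr [-0.0766 -0.0373  0.1261]
```

Request:
move_arm(
  targets=[
    {"hand":1,"xyz":[0.5,4.1,3],"dr":[0,0,0]},
    {"hand":1,"xyz":[0.5,4.1,7],"dr":[0,0,0]},
    {"hand":1,"xyz":[0.5,4.1,11],"dr":[0,0,0]},
    {"hand":1,"xyz":[0.5,4.1,13.9],"dr":[0,0,0]},
    {"hand":1,"xyz":[0.5,4.1,13.9],"dr":[0,0,0]},
  ],
)

```text
t: 2.28
position: [0.4754, -0.2178, 0.0551]
ee_rot: [-2.464, -1.928, 0.005]
force: [-0.3, 1.1, 0.2]
grip_width: 0.0855
```

```bash
python3 -c "
from h import *
cv2.imwrite('pics/w2.png',cam('wrist')['color'])
go(.4805,-.2246,.026,75.7)"
```

```text
t 2.3333 pos [ 0.4772 -0.2194  0.0585] F [-0.424  -0.4554  0.2874] w 0.08532007830560068 q [-0.6436  0.3834  1.7899  0.0002  0.9773 -1.9714]
shift cm [-0.4415  0.4699  3.2397] dr [-0.4695 -0.2095  0.3739]
```

View pics/w2.png

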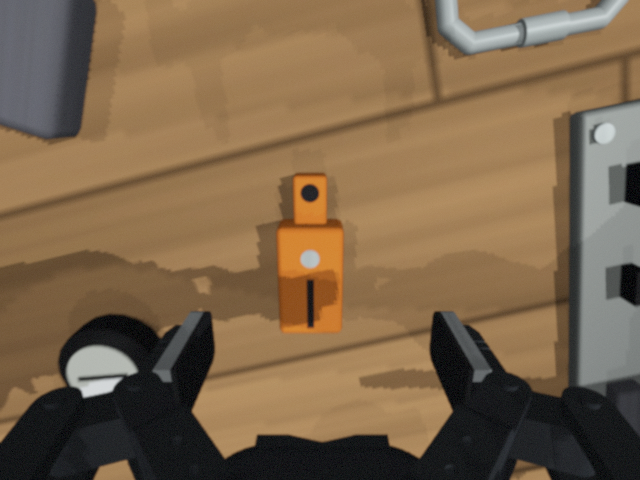

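```bash
python3 -c "
from h import *
import pickle
c=pickle.load(open('top.pkl','rb')); print(plane(c,[[461,235],[348,297]],.022))
go(.4805,-.2246,.026,75.7)"
```

```text
[[ 0.505  -0.3603  0.022 ]
 [ 0.3586 -0.0857  0.022 ]]
t 2.3333 pos [ 0.4772 -0.2194  0.0585] F [-0.424  -0.4554  0.2874] w 0.08532007830560068 q [-0.6436  0.3834  1.7899  0.0002  0.9773 -1.9714]
shift cm [-0.4415  0.4699  3.2397] dr [-0.4695 -0.2095  0.3739]
```

Request:
move_arm(
  targets=[
    {"hand":1,"xyz":[0,0,0],"dr":[0,0,0]},
    {"hand":1,"xyz":[0,0,1],"dr":[0,0,0]},
    {"hand":1,"xyz":[0,0,2],"dr":[0,0,0]},
    {"hand":1,"xyz":[0,0,2.5],"dr":[0,0,0]},
    {"hand":1,"xyz":[0,0,2.5],"dr":[0,0,0]},
  ],
)

```text
t: 2.75
position: [0.4796, -0.2225, 0.0357]
ee_rot: [-2.475, -1.933, 0.0]
force: [-0.4, -0.1, 0.1]
grip_width: 0.0855
```

```bash
python3 -c "
from h import *
go(.4805,-.2246,.026,75.7)"
```

```text
t 2.75 pos [ 0.4796 -0.2225  0.0357] F [-0.4071 -0.1234  0.0734] w 0.08552218936921908 q [-0.6456  0.4161  1.8089 -0.      0.9176 -1.9719]
shift cm [-0.1799  0.1393  0.9676] dr [-0.0521 -0.0218  0.2919]
```

Request:
move_arm(
  targets=[
    {"hand":1,"xyz":[-0.1,0.1,0.9],"dr":[0,0,0]},
    {"hand":1,"xyz":[-0.1,0.1,0.9],"dr":[0,0,0]},
    {"hand":0,"xyz":[-0.1,0.1,0.9],"dr":[0,0,0]},
    {"hand":0,"xyz":[-0.1,0.1,0.9],"dr":[0,0,0]},
    {"hand":0,"xyz":[-0.1,0.1,0.9],"dr":[0,0,0]},
  ],
)

```text
t: 3.17
position: [0.481, -0.2242, 0.0274]
ee_rot: [2.475, 1.934, 0.0]
force: [-0.7, 0.7, 0.1]
grip_width: 0.0515
```

Request:
move_arm(
  targets=[
    {"hand":0,"xyz":[0,0,0],"dr":[0,0,0]},
    {"hand":0,"xyz":[0,0,0],"dr":[0,0,0]},
    {"hand":0,"xyz":[0,0,0],"dr":[0,0,0]},
    {"hand":0,"xyz":[0,0,0],"dr":[0,0,0]},
    {"hand":0,"xyz":[0,0,0],"dr":[0,0,0]},
  ],
)

```text
t: 3.58
position: [0.4809, -0.2241, 0.0273]
ee_rot: [2.476, 1.934, 0.0]
force: [-0.2, 0.4, 0.1]
grip_width: -0.0001
```

```bash
python3 clipw.py pics/w3.png
```

```text
px 7937.5 (280, 167, 78, 155)
clip ((460.096435546875, -220.0282745361328), (35.414329528808594, 75.08187866210938), 76.03341674804688) [[419.3916015625, -228.15122985839844], [492.2537841796875, -246.27268981933594], [500.80126953125, -211.9053192138672], [427.9390869140625, -193.7838592529297]]
z [0.0125 0.0209 0.0223]
top ((473.4877014160156, -223.397216796875), (35.496429443359375, 47.54401397705078), 75.94786834716797)
t 3.6333 pos [ 0.4808 -0.2241  0.0272] F [-0.1872 -0.3067  0.1698] w 0.00013554249560230206 q [-0.6465  0.4303  1.8125 -0.      0.8988 -1.9729]
shift cm [ -0.5926  -4.0588 -17.2765] dr [ 0.0013  0.0018 -0.0038]
```

View pics/w3.png

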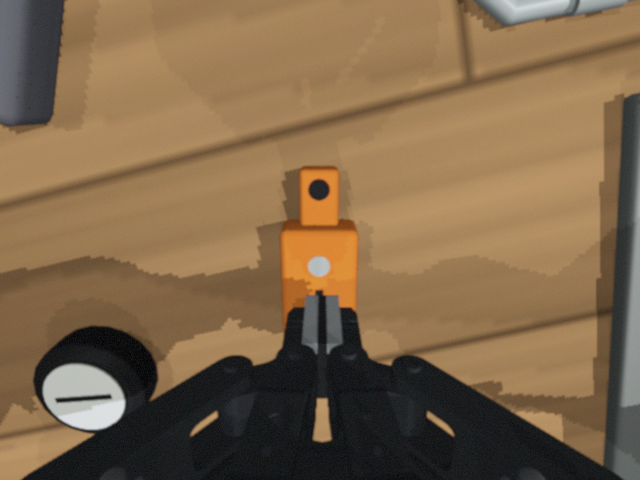

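Run:
```python
from h import *
s=arm.get_state();c=cam('wrist');P=cloud(c)
Rt=R.from_rotvec(s['ee_rot'])
for u,v in [(310,300),(322,300),(335,300),(310,320),(335,320),(312,345),(333,345),(320,270),(300,250),(345,330),(298,330)]:
    p=P[v,u]; print(u,v,c['depth'][v,u],p,'tool',Rt.inv().apply(p-s['position']))
c=cam('scene');cv2.imwrite('pics/s1.png',cv2.resize(c['color'][200:400,180:400],None,fx=3,fy=3))
```

```text
310 300 0.15133515 [ 0.4698 -0.2258  0.048 ] tool [-0.0043 -0.0103 -0.0208]
322 300 0.15030245 [ 0.4705 -0.221   0.0489] tool [ 0.0005 -0.0107 -0.0217]
335 300 0.1499175 [ 0.4716 -0.216   0.0493] tool [ 0.0056 -0.0109 -0.022 ]
310 320 0.13660786 [ 0.4697 -0.2252  0.0635] tool [-0.0038 -0.0105 -0.0363]
335 320 0.13618574 [ 0.4716 -0.2165  0.0639] tool [ 0.0051 -0.0108 -0.0366]
312 345 0.12361446 [ 0.4707 -0.2244  0.0775] tool [-0.0028 -0.0097 -0.0503]
333 345 0.12266429 [ 0.4718 -0.2177  0.0783] tool [ 0.004  -0.0103 -0.0511]
320 270 0.17538972 [ 0.4693 -0.2217  0.0221] tool [-0.0004 -0.0118  0.0052]
300 250 0.17184465 [ 0.4574 -0.228   0.0224] tool [-0.0095 -0.0217  0.0048]
345 330 0.13742116 [ 0.4765 -0.2139  0.0639] tool [ 0.0088 -0.0067 -0.0367]
298 330 0.13739659 [ 0.4723 -0.2304  0.064 ] tool [-0.0082 -0.0067 -0.0367]
```

View pics/s1.png

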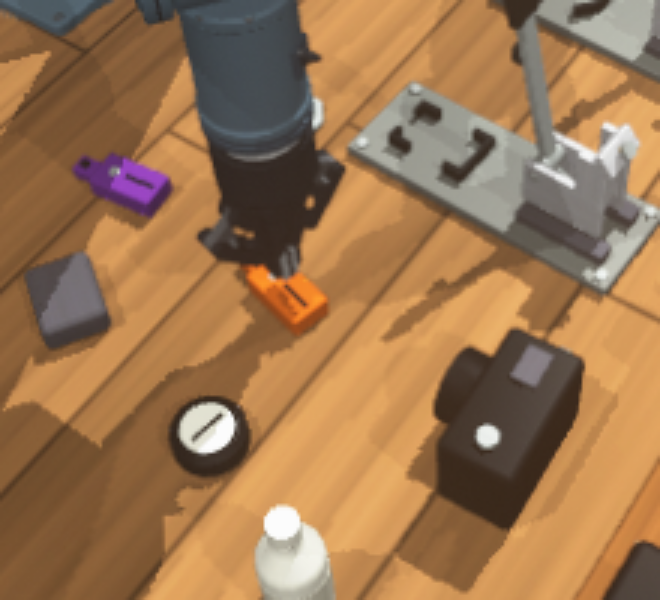

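Run:
```python
from h import *
s=arm.get_state();c=cam('wrist');P=cloud(c)
Rt=R.from_rotvec(s['ee_rot'])
for u in (310,333):
  for v in range(284,302,1):
    p=P[v,u]; print(u,v,c['color'][v,u],'tool',Rt.inv().apply(p-s['position']))
S=cam('scene');Q=cloud(S); T=Rt.inv().apply(Q.reshape(-1,3)-s['position'])
k=(abs(T[:,0])<.02)&(abs(T[:,1])<.014)&(T[:,2]<.02)&(T[:,2]>-.1)
g=S['color'].reshape(-1,3)[k]; t=T[k]; dark=g.max(1)<120
print('scene dark tool-z max',np.sort(t[dark,2])[-12:])
```

```text
310 284 [ 45 122 198] tool [-0.0051 -0.0046  0.0052]
310 285 [ 55 137 214] tool [-0.0052 -0.0034  0.0066]
310 286 [ 56 142 221] tool [-0.0051 -0.0034  0.0056]
310 287 [ 54 141 220] tool [-0.0052 -0.0028  0.0058]
310 288 [ 52 134 211] tool [-0.0051 -0.0029  0.0044]
310 289 [ 45 117 191] tool [-0.0052 -0.0018  0.0057]
310 290 [ 42 104 178] tool [-0.0052 -0.0013  0.0057]
310 291 [ 39 105 180] tool [-0.0052 -0.0008  0.0055]
310 292 [ 41 115 192] tool [-0.0051 -0.0007  0.0047]
310 293 [ 48 122 204] tool [-0.0052  0.0006  0.0063]
310 294 [ 59 119 195] tool [-0.0052  0.0012  0.0063]
310 295 [ 83 102 152] tool [-0.0044 -0.0106 -0.0172]
310 296 [100  99 106] tool [-0.0043 -0.0113 -0.0193]
310 297 [102 101  97] tool [-0.0043 -0.011  -0.0197]
310 298 [101  99  96] tool [-0.0043 -0.0108 -0.0202]
310 299 [103 103  98] tool [-0.0043 -0.0108 -0.0209]
310 300 [104 103  99] tool [-0.0043 -0.0109 -0.0219]
310 301 [105 103  99] tool [-0.0042 -0.011  -0.0229]
333 284 [ 52 129 212] tool [ 0.0056 -0.0045  0.0055]
333 285 [ 52 131 213] tool [ 0.0056 -0.004   0.0055]
333 286 [ 54 130 213] tool [ 0.0057 -0.0
[... 222 characters left out ...]
8]
333 291 [ 52 130 214] tool [ 0.0057 -0.0012  0.0049]
333 292 [ 47 128 212] tool [ 0.0057 -0.0003  0.0056]
333 293 [ 51 131 212] tool [0.0057 0.0004 0.0058]
333 294 [ 63 122 199] tool [0.0057 0.0011 0.0062]
333 295 [ 78 102 153] tool [ 0.005  -0.0105 -0.017 ]
333 296 [101 102 108] tool [ 0.0049 -0.0106 -0.018 ]
333 297 [103 103  99] tool [ 0.0049 -0.0108 -0.0192]
333 298 [104 102  99] tool [ 0.0049 -0.0102 -0.0189]
333 299 [104 103  98] tool [ 0.0049 -0.0106 -0.0206]
333 300 [104 103 100] tool [ 0.0048 -0.0106 -0.0214]
333 301 [103 102  99] tool [ 0.0048 -0.0106 -0.0222]
scene dark tool-z max [-0.0257 -0.0257 -0.0244 -0.0238 -0.023  -0.0222 -0.0209 -0.0196 -0.0186
  0.005   0.0051  0.0068]
```

Both cameras agree: the shut fingertips are about 17.5 mm *behind* the reported TCP, where the text says 22 mm ahead of it. They closed above the clip without touching it. I'll use the measured tip offset from here and watch the force on the way down.

Request:
move_arm(
  targets=[
    {"hand":1,"xyz":[0,0,0],"dr":[0,0,0]},
    {"hand":1,"xyz":[0,0,0],"dr":[0,0,0]},
    {"hand":1,"xyz":[0,0,0],"dr":[0,0,0]},
    {"hand":1,"xyz":[0,0,0],"dr":[0,0,0]},
    {"hand":1,"xyz":[0,0,0],"dr":[0,0,0]},
  ],
)

```text
t: 4.25
position: [0.4809, -0.2241, 0.0272]
ee_rot: [2.476, 1.934, 0.0]
force: [1.0, -0.3, 0.4]
grip_width: 0.0604
```

Request:
move_arm(
  targets=[
    {"hand":1,"xyz":[0,0,0],"dr":[0,0,0]},
    {"hand":1,"xyz":[0,0,1],"dr":[0,0,0]},
    {"hand":1,"xyz":[0,0,2],"dr":[0,0,0]},
    {"hand":1,"xyz":[0,0,3],"dr":[0,0,0]},
    {"hand":1,"xyz":[0,0,3],"dr":[0,0,0]},
  ],
)

```text
t: 4.67
position: [0.4791, -0.2228, -0.0056]
ee_rot: [-2.472, -1.931, 0.002]
force: [0.1, -0.8, 0.2]
grip_width: 0.0853
```

Run:
```python
from h import *
go(.4805,-.2246,-.0155,75.7)
s=arm.get_state();c=cam('wrist');P=cloud(c)
T=R.from_rotvec(s['ee_rot']).inv().apply(P.reshape(-1,3)-s['position'])
print('open tips tool z', [np.sort(T[(sg*T[:,0]>.036)&(sg*T[:,0]<.06)&(T[:,1]<-.005)&(T[:,1]>-.013)&(P.reshape(-1,3)[:,2]>.006)][:,2])[-5:] for sg in (-1,1)])
```

```text
t 4.6667 pos [ 0.4791 -0.2228 -0.0056] F [ 0.1434 -0.7621  0.1507] w 0.0853485883040152 q [-0.6466  0.4798  1.8376 -0.      0.829  -1.9729]
shift cm [-0.1398  0.1858  0.9913] dr [-0.2561 -0.1071  0.2928]
open tips tool z [array([-0.0272, -0.0269, -0.0268, -0.0268, -0.0265]), array([-0.0274, -0.0272, -0.0267, -0.0264, -0.0261])]
```

Request:
move_arm(
  targets=[
    {"hand":1,"xyz":[0,0,0.7],"dr":[0,0,0]},
    {"hand":1,"xyz":[0,0,1.2],"dr":[0,0,0]},
    {"hand":1,"xyz":[0,0,1.2],"dr":[0,0,0]},
    {"hand":0,"xyz":[0,0,1.2],"dr":[0,0,0]},
    {"hand":0,"xyz":[0,0,1.2],"dr":[0,0,0]},
  ],
)

```text
t: 5.13
position: [0.4809, -0.2242, -0.0147]
ee_rot: [2.475, 1.934, 0.0]
force: [0.4, 0.4, -0.2]
grip_width: 0.0636
```

Request:
move_arm(
  targets=[
    {"hand":0,"xyz":[0,0,0],"dr":[0,0,0]},
    {"hand":0,"xyz":[0,0,0],"dr":[0,0,0]},
    {"hand":0,"xyz":[0,0,0],"dr":[0,0,0]},
    {"hand":0,"xyz":[0,0,0],"dr":[0,0,0]},
    {"hand":0,"xyz":[0,0,0],"dr":[0,0,0]},
  ],
)

```text
t: 5.55
position: [0.4813, -0.2244, -0.0142]
ee_rot: [2.475, 1.933, 0.001]
force: [-1.1, -0.1, 5.8]
grip_width: 0.035
```

Request:
move_arm(
  targets=[
    {"hand":0,"xyz":[0,0,-2],"dr":[0,0,0]},
    {"hand":0,"xyz":[0,0,-5],"dr":[0,0,0]},
    {"hand":0,"xyz":[0,0,-9],"dr":[0,0,0]},
    {"hand":0,"xyz":[0,0,-13],"dr":[0,0,0]},
    {"hand":0,"xyz":[0,0,-16],"dr":[0,0,0]},
  ],
)

```text
t: 5.97
position: [0.4811, -0.2243, 0.148]
ee_rot: [2.474, 1.933, 0.001]
force: [0.2, -0.4, -0.7]
grip_width: 0.035
```

```bash
python3 -c "
from h import *
go(.43,-.115,.17,87.36)"
```

```text
t 5.9667 pos [ 0.4811 -0.2243  0.148 ] F [ 0.1876 -0.3984 -0.7121] w 0.03501649868766134 q [-0.6464  0.2813  1.6838  0.      1.1746 -1.9729]
shift cm [ 9.3622 -7.6026 -2.2184] dr [  0.0958   0.0509 -11.3622]
```

Request:
move_arm(
  targets=[
    {"hand":0,"xyz":[3,-2.5,-2.5],"dr":[0,0,-4]},
    {"hand":0,"xyz":[6,-5,-2.5],"dr":[0,0,-8]},
    {"hand":0,"xyz":[9.4,-7.6,-2.5],"dr":[0,0,-11.4]},
    {"hand":0,"xyz":[9.4,-7.6,-2.5],"dr":[0,0,-11.4]},
    {"hand":0,"xyz":[9.4,-7.6,-2.5],"dr":[0,0,-11.4]},
  ],
)

```text
t: 6.38
position: [0.4285, -0.1124, 0.1703]
ee_rot: [-2.268, -2.173, 0.0]
force: [-0.8, -0.5, -0.0]
grip_width: 0.035
```

```bash
cat > dockw.py <<'E'
from h import *
import pickle,sys
arm.read_camera('wrist')
c=cam('wrist'); s=arm.get_state(); cv2.imwrite('pics/w4.png',c['color']); pickle.dump((c,s),open('w4.pkl','wb'))
P=cloud(c).reshape(-1,3); P=P[c['depth'].ravel()>0]
L=P[(P[:,2]>.02)&(P[:,2]<.027)&(P[:,0]>.43)&(P[:,0]<.56)&(P[:,1]>-.09)&(P[:,1]<.03)]
B=P[(abs(P[:,2]-.012)<.003)&(P[:,0]>.40)&(P[:,0]<.7)&(P[:,1]>-.1)&(P[:,1]<.05)]
for n,q in (('lips',L),('base',B)):
    r=cv2.minAreaRect((q[:,:2]*1000).astype(np.float32)); print(n,len(q),r,cv2.boxPoints(r).tolist())
a=np.radians(-2.64);o=np.array([.498,-.0254]);d=L[:,:2]-o
lx=d@[np.cos(a),np.sin(a)];ly=d@[-np.sin(a),np.cos(a)]
H,xe,ye=np.histogram2d(lx,ly,bins=[np.arange(-.06,.06,.004),np.arange(-.04,.041,.004)])
print('cols y',ye[0],ye[-1])
for i,r in enumerate(H): print('%4d'%(xe[i]*1000),''.join('%4d'%v for v in r))
go(.498,-.0254,.05,87.36)
E
python3 dockw.py
```

```text
lips 1047 ((500.3221130371094, -24.48455810546875), (54.096683502197266, 80.24075317382812), 87.24594116210938) [[458.94842529296875, -49.57392120361328], [539.0964965820312, -53.42939758300781], [541.69580078125, 0.6048049926757812], [461.5477294921875, 4.4602813720703125]]
base 13466 ((555.9430541992188, -27.279430389404297), (99.74925994873047, 251.90357971191406), 87.39531707763672) [[427.8548583984375, -71.37870025634766], [679.4981689453125, -82.82637023925781], [684.03125, 16.819839477539062], [432.387939453125, 28.26750946044922]]
cols y -0.04 0.03999999999999993
 -60    0   0   0   0   0   0   0   0   0   0   0   0   0   0   0   0   0   0   0   0
 -55    0   0   0   0   0   0   0   0   0   0   0   0   0   0   0   0   0   0   0   0
 -51    0   0   0   0   0   0   0   0   0   0   0   0   0   0   0   0   0   0   0   0
 -47    0   0   0   0   0   0   0   0   0   0   0   0   0   0   0   0   0   0   0   0
 -43    0   0   0   0   0   0   0   0   0   0   0   0   0   0   0   0   0   0   0   0
 -39    0   0   0   8  14  14  14   4   0   0   0   0   0  13  13  16  12   0   0   0
 -35  
[... 1473 characters left out ...]
   0   0   0   1   0   0   0   0   1   1   1   0  17  14   0   0   0
  36    0   0   0   0   0   1  23  25  21  21  23  20  21  22  21  22  15   0   0   0
  40    0   0   0   0   0   0   6   7  10   8   9   9   8   7   9   7   6   0   0   0
  44    0   0   0   0   0   0   0   0   0   0   0   0   0   0   0   0   0   0   0   0
  48    0   0   0   0   0   0   0   0   0   0   0   0   0   0   0   0   0   0   0   0
  52    0   0   0   0   0   0   0   0   0   0   0   0   0   0   0   0   0   0   0   0
t 6.4833 pos [ 0.4303 -0.1149  0.1703] F [-0.2244  0.1097 -1.1559] w 0.03458542342687241 q [-0.512   0.1092  1.8437 -0.0004  1.1876 -2.0374]
shift cm [ 9.2521  6.3514 12.0319] dr [0.046  0.0442 0.0436]
```

View pics/w4.png

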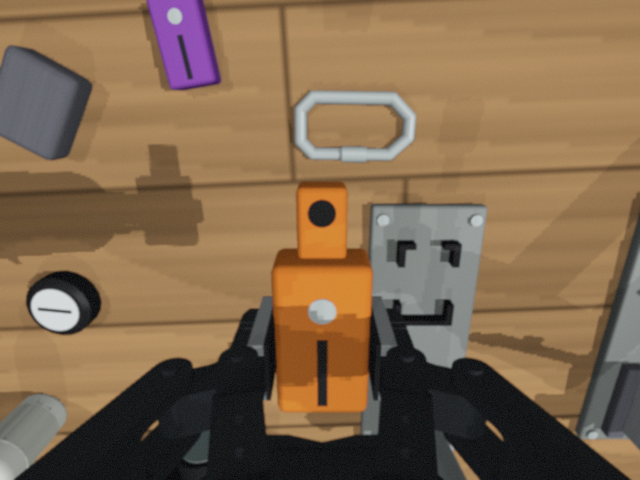

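Run:
```python
from h import *
import pickle
c,s=pickle.load(open('w4.pkl','rb')); P=cloud(c)
T=R.from_rotvec(s['ee_rot']).inv().apply(P.reshape(-1,3)-s['position']).reshape(480,640,3)
h=cv2.cvtColor(c['color'],cv2.COLOR_BGR2HSV); m=cv2.inRange(h,(5,160,60),(22,255,255))>0
k=m&(abs(T[...,0])<.03)&(abs(T[...,1])<.08)&(T[...,2]<.01)&(T[...,2]>-.06); t=T[k]
top=t[t[:,2]<np.percentile(t[:,2],20)+.004]
print('z pct',np.percentile(t[:,2],[2,10,50,90,98]),'all y',t[:,1].min(),t[:,1].max())
b=top[top[:,1]>-.031]; r=cv2.minAreaRect((top[:,:2]*1000).astype(np.float32)); print('top rect',r, 'y',np.percentile(top[:,1],[.5,99.5]),'x',np.percentile(top[:,0],[.5,99.5]))
go(.500,-.0247,.045,87.4)
```

```text
z pct [-0.0368 -0.0363 -0.0354 -0.0274 -0.0227] all y -0.05784159738018668 0.03187869936711356
top rect ((1.2557449340820312, -0.1636199951171875), (35.99500274658203, 64.0522689819336), 0.320344477891922) y [-0.0316  0.0307] x [-0.0162  0.0186]
t 6.4833 pos [ 0.4303 -0.1149  0.1703] F [-0.2244  0.1097 -1.1559] w 0.03458542342687241 q [-0.512   0.1092  1.8437 -0.0004  1.1876 -2.0374]
shift cm [ 9.3315  6.5477 12.532 ] dr [0.046  0.0442 0.0036]
```

Request:
move_arm(
  targets=[
    {"hand":0,"xyz":[3,2,2],"dr":[0,0,0]},
    {"hand":0,"xyz":[6,4.2,4],"dr":[0,0,0]},
    {"hand":0,"xyz":[9.2,6.5,7],"dr":[0,0,0]},
    {"hand":0,"xyz":[9.2,6.5,10],"dr":[0,0,0]},
    {"hand":0,"xyz":[9.2,6.5,12.5],"dr":[0,0,0]},
  ],
)

```text
t: 6.9
position: [0.5007, -0.0249, 0.0425]
ee_rot: [-2.27, -2.171, -0.0]
force: [-0.1, 0.2, -0.9]
grip_width: 0.0351
```

Request:
move_arm(
  targets=[
    {"hand":0,"xyz":[0,0,0],"dr":[0,0,0]},
    {"hand":0,"xyz":[0,0,0],"dr":[0,0,0]},
    {"hand":0,"xyz":[0,0,0],"dr":[0,0,0]},
    {"hand":0,"xyz":[0,0,0],"dr":[0,0,0]},
    {"hand":0,"xyz":[0,0,0],"dr":[0,0,0]},
  ],
)

```text
t: 7.32
position: [0.5004, -0.0266, 0.047]
ee_rot: [2.27, 2.167, 0.003]
force: [0.4, -0.7, -0.3]
grip_width: 0.0348
```

Run:
```python
from h import *
go(.500,-.0258,-.0015,87.4)
c=cam('wrist'); cv2.imwrite('pics/w5.png',c['color'])
P=cloud(c).reshape(-1,3)
L=P[(P[:,2]>.02)&(P[:,2]<.027)&(P[:,0]>.43)&(P[:,0]<.485)&(P[:,1]>-.09)&(P[:,1]<.03)]
if len(L)>20:
    r=cv2.minAreaRect((L[:,:2]*1000).astype(np.float32)); print(len(L),r)
B=P[(abs(P[:,2]-.012)<.003)&(P[:,0]>.40)&(P[:,0]<.47)&(P[:,1]>-.1)&(P[:,1]<.05)]
r=cv2.minAreaRect((B[:,:2]*1000).astype(np.float32));print('base',r,cv2.boxPoints(r).tolist())
```

```text
t 7.3167 pos [ 0.5004 -0.0266  0.047 ] F [ 0.4193 -0.7171 -0.2866] w 0.03480609191188204 q [-0.276   0.3568  1.8703 -0.      0.9109 -1.8001]
shift cm [ 0.0801 -0.0608  4.8484] dr [ 0.2049  0.0494 -0.0724]
1459 ((471.28826904296875, -23.132566452026367), (53.13615036010742, 21.87592887878418), 87.25410461425781)
base ((451.0869140625, -22.23461151123047), (99.79344177246094, 41.916378021240234), 87.65467071533203) [[428.1043701171875, -71.23188018798828], [469.98565673828125, -72.94718933105469], [474.0694580078125, 26.762657165527344], [432.18817138671875, 28.47796630859375]]
```

View pics/w5.png

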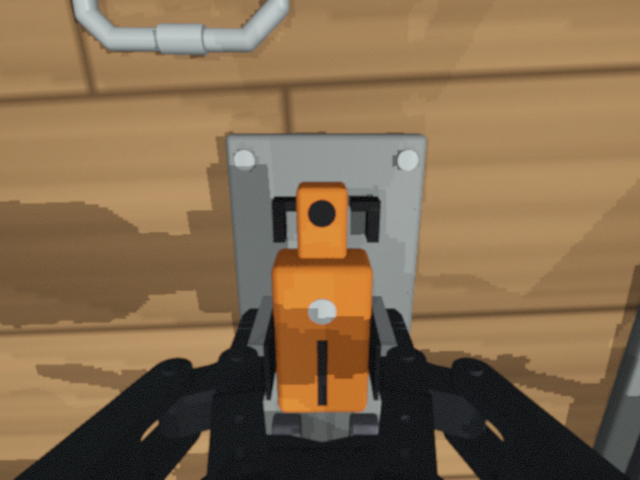

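Request:
move_arm(
  targets=[
    {"hand":0,"xyz":[0.1,0,1.5],"dr":[0,0,0]},
    {"hand":0,"xyz":[0.1,0,3],"dr":[0,0,0]},
    {"hand":0,"xyz":[0.1,0,3.4],"dr":[0,0,0]},
    {"hand":0,"xyz":[0.1,0,3.4],"dr":[0,0,0]},
    {"hand":0,"xyz":[0.1,0,3.4],"dr":[0,0,0]},
  ],
)

```text
t: 7.78
position: [0.4993, -0.0247, 0.0119]
ee_rot: [2.271, 2.17, 0.0]
force: [0.1, -0.4, -0.2]
grip_width: 0.0351
```

```bash
python3 -c "
from h import *
go(.500,-.0258,-.0015,87.4)"
```

```text
t 7.7833 pos [ 0.4993 -0.0247  0.0119] F [ 0.0879 -0.3848 -0.1519] w 0.035099620198162165 q [-0.273   0.4111  1.9004 -0.0001  0.8295 -1.7981]
shift cm [-0.1028  0.0717  1.3373] dr [ 0.0379  0.0113 -0.0119]
```

Request:
move_arm(
  targets=[
    {"hand":0,"xyz":[-0.1,0.05,0],"dr":[0,0,0]},
    {"hand":0,"xyz":[-0.1,0.05,0.3],"dr":[0,0,0]},
    {"hand":0,"xyz":[-0.1,0.05,0.6],"dr":[0,0,0]},
    {"hand":0,"xyz":[-0.1,0.05,0.8],"dr":[0,0,0]},
    {"hand":0,"xyz":[-0.1,0.05,0.8],"dr":[0,0,0]},
  ],
)

```text
t: 8.2
position: [0.4991, -0.0255, 0.0028]
ee_rot: [-2.271, -2.17, 0.001]
force: [0.1, -1.1, -0.2]
grip_width: 0.0345
```

Request:
move_arm(
  targets=[
    {"hand":0,"xyz":[0,0,0.2],"dr":[0,0,0]},
    {"hand":0,"xyz":[0,0,0.4],"dr":[0,0,0]},
    {"hand":0,"xyz":[0,0,0.5],"dr":[0,0,0]},
    {"hand":0,"xyz":[0,0,0.5],"dr":[0,0,0]},
    {"hand":0,"xyz":[0,0,0.5],"dr":[0,0,0]},
  ],
)

```text
t: 8.62
position: [0.4994, -0.0256, -0.0019]
ee_rot: [-2.271, -2.17, 0.0]
force: [-0.4, -0.4, -0.5]
grip_width: 0.035
```

Request:
move_arm(
  targets=[
    {"hand":0,"xyz":[0,0,0.1],"dr":[0,0,0]},
    {"hand":1,"xyz":[0,0,0.1],"dr":[0,0,0]},
    {"hand":1,"xyz":[0,0,0.1],"dr":[0,0,0]},
    {"hand":1,"xyz":[0,0,0.1],"dr":[0,0,0]},
    {"hand":1,"xyz":[0,0,0.1],"dr":[0,0,0]},
  ],
)

```text
t: 9.03
position: [0.4995, -0.0256, -0.0028]
ee_rot: [2.271, 2.17, 0.0]
force: [0.2, 0.4, 0.2]
grip_width: 0.0812
```

Request:
move_arm(
  targets=[
    {"hand":1,"xyz":[0,0,0],"dr":[0,0,0]},
    {"hand":1,"xyz":[0,0,-1],"dr":[0,0,0]},
    {"hand":1,"xyz":[0,0,-3],"dr":[0,0,0]},
    {"hand":1,"xyz":[0,-2,-7],"dr":[0,0,0]},
    {"hand":1,"xyz":[0,-5,-10],"dr":[0,0,0]},
  ],
)

```text
t: 9.45
position: [0.4539, -0.024, 0.0965]
ee_rot: [2.27, 2.169, 0.002]
force: [0.8, -0.0, 1.0]
grip_width: 0.0855
```

Request:
move_arm(
  targets=[
    {"hand":0,"xyz":[0,-2,-3],"dr":[0,0,0]},
    {"hand":0,"xyz":[0,-2,-7],"dr":[0,0,0]},
    {"hand":0,"xyz":[0,-2,-7],"dr":[0,0,0]},
    {"hand":0,"xyz":[0,-2,-7],"dr":[0,0,0]},
    {"hand":0,"xyz":[0,-2,-7],"dr":[0,0,0]},
  ],
)

```text
t: 9.87
position: [0.432, -0.0225, 0.1651]
ee_rot: [2.271, 2.17, 0.001]
force: [-0.8, -0.3, 0.2]
grip_width: 0.0257
```

```bash
cat > chk.py <<'E'
from h import *
import sys,pickle
arm.read_camera('wrist'); c=cam('wrist'); cv2.imwrite(sys.argv[1],c['color']); pickle.dump(c,open('w6.pkl','wb'))
h=cv2.cvtColor(c['color'],cv2.COLOR_BGR2HSV); m=cv2.inRange(h,(5,160,60),(22,255,255))>0
P=cloud(c); q=P[m&(P[...,0]>.42)&(P[...,0]<.56)&(P[...,1]>-.08)&(P[...,1]<.03)]
top=q[q[:,2]>.030]; print('z',np.percentile(q[:,2],[5,50,95]),len(q))
if len(top)>30:
    r=cv2.minAreaRect((top[:,:2]*1000).astype(np.float32)); print('clip top',r)
    A=np.c_[top[:,:2]-top[:,:2].mean(0),np.ones(len(top))]; print('plane',np.linalg.lstsq(A,top[:,2],rcond=None)[0])
go(.62,-.03,.33,87.4)
E
python3 chk.py pics/w6.png
```

```text
z [0.0243 0.0331 0.0345] 3421
clip top ((478.78857421875, -24.338817596435547), (35.450374603271484, 107.04235076904297), 87.37993621826172)
plane [-0.2987  0.0317  0.0352]
t 9.9667 pos [ 0.4313 -0.0222  0.1636] F [-0.6769  0.1183 -0.214 ] w 0.009811909537527263 q [-0.3109  0.0936  1.8798  0.      1.1705 -1.8363]
shift cm [  0.0885  18.8535 -16.681 ] dr [-0.1259 -0.0345 -0.0018]
```

View pics/w6.png

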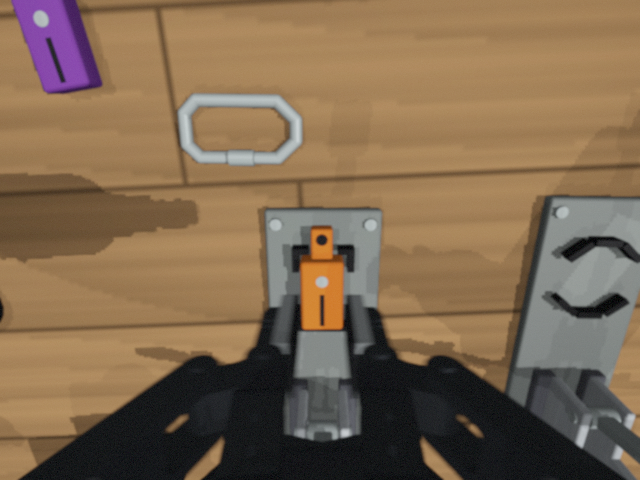

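Wrist view: the clip is seated in the bay, body at about (322,295) with its tail at (322,240) in the front gap. Its top is at z ≈ 34 mm, which is 12 + 22 as expected. Next is the lever. I'll go over its top and come down behind the pad.

```bash
cat >> h.py <<'E'
H=np.array([.6099,-.0296,.069]); YAW=np.radians(-2.6); TIP=.0175
def tcp(th,r=.165,gap=0.):
    t=np.radians(th); cx=-r*np.cos(t)+(.005+gap)*np.sin(t)+.011; cz=r*np.sin(t)+(.005+gap)*np.cos(t)
    return np.array([H[0]+cx*np.cos(YAW),H[1]+cx*np.sin(YAW),H[2]+cz-TIP])
E
python3 - <<'E'
from h import *
p=tcp(78,gap=.03); print(p); go(p[0],p[1],.285,87.4); go(*p,87.4)
c=cam('scene'); P=cloud(c).reshape(-1,3)
q=P[(P[:,0]>.55)&(P[:,0]<.6)&(P[:,1]>-.055)&(P[:,1]<-.005)&(P[:,2]>.225)&(P[:,2]<.27)]
print('pad z top',np.percentile(q[:,2],[90,98,100]))
E
```

```text
[ 0.6208 -0.0301  0.2202]
t 9.9667 pos [ 0.4313 -0.0222  0.1636] F [-0.6769  0.1183 -0.214 ] w 0.009811909537527263 q [-0.3109  0.0936  1.8798  0.      1.1705 -1.8363]
shift cm [  0.08    18.9456 -12.1812] dr [-0.1259 -0.0345 -0.0018]
t 9.9667 pos [ 0.4313 -0.0222  0.1636] F [-0.6769  0.1183 -0.214 ] w 0.009811909537527263 q [-0.3109  0.0936  1.8798  0.      1.1705 -1.8363]
shift cm [ 0.0761 18.9599 -5.6984] dr [-0.1259 -0.0345 -0.0018]
pad z top [0.2457 0.2472 0.2478]
```

Request:
move_arm(
  targets=[
    {"hand":0,"xyz":[0,0,-4],"dr":[0,0,0]},
    {"hand":0,"xyz":[0,0,-8],"dr":[0,0,0]},
    {"hand":0,"xyz":[0,0,-12.5],"dr":[0,0,0]},
    {"hand":0,"xyz":[0,2,-12.5],"dr":[0,0,0]},
    {"hand":0,"xyz":[0,6,-12.5],"dr":[0,0,0]},
  ],
)

```text
t: 10.43
position: [0.4917, -0.0252, 0.2928]
ee_rot: [2.269, 2.168, 0.003]
force: [1.6, -1.1, 0.0]
grip_width: -0.0002
```

Request:
move_arm(
  targets=[
    {"hand":0,"xyz":[0,4,0],"dr":[0,0,0]},
    {"hand":0,"xyz":[0,8,0],"dr":[0,0,0]},
    {"hand":0,"xyz":[0,12,0],"dr":[0,0,0]},
    {"hand":0,"xyz":[0,13.2,0],"dr":[0,0,0]},
    {"hand":0,"xyz":[0,13.2,0],"dr":[0,0,0]},
  ],
)

```text
t: 10.85
position: [0.6261, -0.0314, 0.2854]
ee_rot: [-2.268, -2.168, 0.004]
force: [-0.3, 0.1, -1.2]
grip_width: -0.0002
```

Run:
```python
from h import *
go(*tcp(78,gap=.03),87.4); go(*tcp(78,gap=.003),87.4)
```

```text
t 10.85 pos [ 0.6261 -0.0314  0.2854] F [-0.3058  0.1296 -1.213 ] w -0.00016391259828141727 q [-0.2279  0.3713  1.2141  0.0001  1.5612 -1.7535]
shift cm [ 0.101  -0.502   6.5244] dr [-0.2814 -0.0595  0.0092]
t 10.85 pos [ 0.6261 -0.0314  0.2854] F [-0.3058  0.1296 -1.213 ] w -0.00016391259828141727 q [-0.2279  0.3713  1.2141  0.0001  1.5612 -1.7535]
shift cm [ 0.1009 -3.1403  7.0988] dr [-0.2814 -0.0595  0.0092]
```

Descend behind the pad, then approach to about 8 mm off.

Request:
move_arm(
  targets=[
    {"hand":0,"xyz":[0.1,-0.2,2],"dr":[0,0,0]},
    {"hand":0,"xyz":[0.1,-0.2,5],"dr":[0,0,0]},
    {"hand":0,"xyz":[0.1,-0.2,7],"dr":[0,0,0]},
    {"hand":0,"xyz":[0.1,-1.5,7],"dr":[0,0,0]},
    {"hand":0,"xyz":[0.1,-2.2,7],"dr":[0,0,0]},
  ],
)

```text
t: 11.27
position: [0.5988, -0.0287, 0.2165]
ee_rot: [-2.267, -2.166, 0.006]
force: [-0.3, 0.5, 0.3]
grip_width: 0.0
```

Request:
move_arm(
  targets=[
    {"hand":0,"xyz":[0,0,0],"dr":[0,0,0]},
    {"hand":0,"xyz":[0,0,0],"dr":[0,0,0]},
    {"hand":0,"xyz":[0,0,0],"dr":[0,0,0]},
    {"hand":0,"xyz":[0,0,0],"dr":[0,0,0]},
    {"hand":0,"xyz":[0,0,0],"dr":[0,0,0]},
  ],
)

```text
t: 11.68
position: [0.6025, -0.0293, 0.2201]
ee_rot: [2.271, 2.17, 0.001]
force: [-0.3, -0.1, 0.4]
grip_width: -0.0003
```

Run:
```python
from h import *
p0=arm.get_state()['position']; go(*tcp(78),87.4)
for th in range(78,-1,-3):
    d=(tcp(th)-p0); print(th,'y %.2f z %.2f'%(100*(d[0]*np.cos(YAW)+d[1]*np.sin(YAW)),-100*d[2]))
```

```text
t 11.6833 pos [ 0.6025 -0.0293  0.2201] F [-0.2878 -0.145   0.3563] w -0.00030521517735095744 q [-0.2334  0.3518  1.3986  0.      1.3899 -1.7587]
shift cm [ 0.0049 -1.0988  0.6185] dr [ 0.0723  0.0128 -0.0029]
78 y -1.10 z 0.62
75 y -1.94 z 0.80
72 y -2.78 z 1.02
69 y -3.60 z 1.28
66 y -4.41 z 1.59
63 y -5.20 z 1.93
60 y -5.97 z 2.32
57 y -6.72 z 2.75
54 y -7.45 z 3.22
51 y -8.15 z 3.73
48 y -8.83 z 4.27
45 y -9.47 z 4.84
42 y -10.08 z 5.45
39 y -10.66 z 6.09
36 y -11.21 z 6.76
33 y -11.72 z 7.46
30 y -12.20 z 8.18
27 y -12.63 z 8.93
24 y -13.03 z 9.70
21 y -13.38 z 10.48
18 y -13.69 z 11.29
15 y -13.96 z 12.11
12 y -14.19 z 12.94
9 y -14.38 z 13.79
6 y -14.51 z 14.64
3 y -14.61 z 15.50
0 y -14.66 z 16.36
```

Request:
move_arm(
  targets=[
    {"hand":0,"xyz":[0,-0.5,0.6],"dr":[0,0,0]},
    {"hand":0,"xyz":[0,-1.1,0.6],"dr":[0,0,0]},
    {"hand":0,"xyz":[0,-1.9,0.8],"dr":[0,0,0]},
    {"hand":0,"xyz":[0,-2.8,1.0],"dr":[0,0,0]},
    {"hand":0,"xyz":[0,-3.6,1.3],"dr":[0,0,0]},
  ],
)

```text
t: 12.1
position: [0.5652, -0.0275, 0.2065]
ee_rot: [2.271, 2.17, 0.0]
force: [0.1, -0.4, 1.4]
grip_width: -0.0
```

Request:
move_arm(
  targets=[
    {"hand":0,"xyz":[0,-0.8,0.3],"dr":[0,0,0]},
    {"hand":0,"xyz":[0,-1.6,0.6],"dr":[0,0,0]},
    {"hand":0,"xyz":[0,-2.4,1.0],"dr":[0,0,0]},
    {"hand":0,"xyz":[0,-3.1,1.5],"dr":[0,0,0]},
    {"hand":0,"xyz":[0,-3.1,1.5],"dr":[0,0,0]},
  ],
)

```text
t: 12.52
position: [0.5329, -0.0259, 0.1906]
ee_rot: [-2.27, -2.169, 0.002]
force: [0.3, -0.1, 1.5]
grip_width: -0.0002
```

```bash
cat > wp.py <<'E'
from h import *
import sys
p0=arm.get_state()['position']; go(*p0,87.4)
for th in range(int(sys.argv[1]),-1,-3):
    d=(tcp(th)-p0); print(th,'y %.2f z %.2f'%(100*(d[0]*np.cos(YAW)+d[1]*np.sin(YAW)),-100*d[2]))
c=cam('scene');cv2.imwrite(sys.argv[2],cv2.resize(c['color'][130:330,260:480],None,fx=3,fy=3))
E
python3 wp.py 60 pics/s2.png
```

```text
t 12.5167 pos [ 0.5329 -0.0259  0.1906] F [ 0.3297 -0.1053  1.4564] w -0.00021298888335128725 q [-0.2576  0.2506  1.6138 -0.0004  1.2796 -1.7828]
shift cm [0. 0. 0.] dr [-0.1379 -0.009  -0.0034]
60 y 1.00 z -0.63
57 y 0.25 z -0.20
54 y -0.48 z 0.27
51 y -1.18 z 0.78
48 y -1.86 z 1.32
45 y -2.50 z 1.89
42 y -3.11 z 2.50
39 y -3.70 z 3.14
36 y -4.24 z 3.81
33 y -4.75 z 4.51
30 y -5.23 z 5.23
27 y -5.66 z 5.98
24 y -6.06 z 6.75
21 y -6.41 z 7.53
18 y -6.72 z 8.34
15 y -7.00 z 9.16
12 y -7.22 z 9.99
9 y -7.41 z 10.84
6 y -7.54 z 11.69
3 y -7.64 z 12.55
0 y -7.69 z 13.41
```

View pics/s2.png

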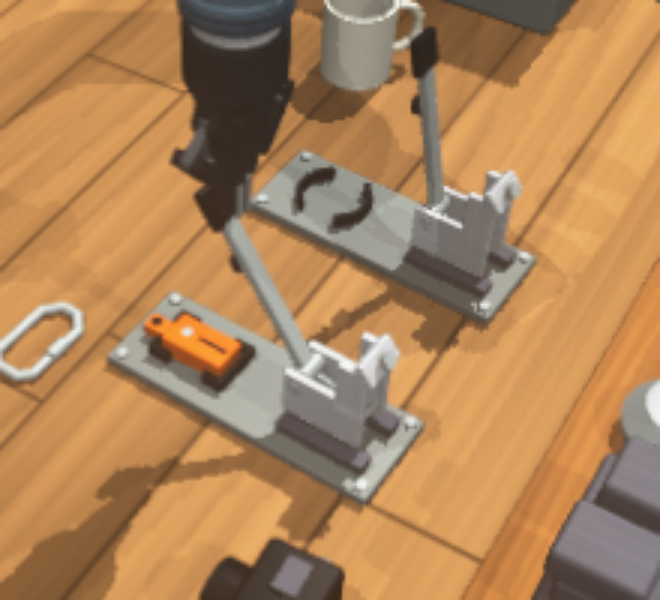

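The lever is swinging down under the fingertips with a load of about 1.5 N. The clip lies flat in the bay at (200,345), and the round lever is still up. Continuing the arc.

Request:
move_arm(
  targets=[
    {"hand":0,"xyz":[0,-0.6,0.4],"dr":[0,0,0]},
    {"hand":0,"xyz":[0,-1.3,0.9],"dr":[0,0,0]},
    {"hand":0,"xyz":[0,-2.0,1.4],"dr":[0,0,0]},
    {"hand":0,"xyz":[0,-2.6,2.0],"dr":[0,0,0]},
    {"hand":0,"xyz":[0,-3.2,2.6],"dr":[0,0,0]},
  ],
)

```text
t: 12.98
position: [0.5021, -0.0247, 0.1648]
ee_rot: [-2.271, -2.17, 0.001]
force: [1.5, -0.2, 0.9]
grip_width: -0.0002
```

Request:
move_arm(
  targets=[
    {"hand":0,"xyz":[0,-0.6,0.6],"dr":[0,0,0]},
    {"hand":0,"xyz":[0,-1.1,1.3],"dr":[0,0,0]},
    {"hand":0,"xyz":[0,-1.6,2.0],"dr":[0,0,0]},
    {"hand":0,"xyz":[0,-2.1,2.7],"dr":[0,0,0]},
    {"hand":0,"xyz":[0,-2.5,3.4],"dr":[0,0,0]},
  ],
)

```text
t: 13.4
position: [0.4775, -0.0235, 0.1308]
ee_rot: [-2.271, -2.17, -0.0]
force: [0.4, 0.2, 3.0]
grip_width: 0.0002
```

```bash
python3 wp.py 30 pics/s3.png
```

```text
t 13.4 pos [ 0.4775 -0.0235  0.1308] F [0.3821 0.1601 2.9638] w 0.0001660787963326023 q [-0.2831  0.211   1.8269  0.0001  1.1037 -1.8085]
shift cm [0. 0. 0.] dr [-0.0013 -0.0042 -0.0046]
30 y 0.31 z -0.75
27 y -0.12 z -0.01
24 y -0.52 z 0.76
21 y -0.87 z 1.55
18 y -1.18 z 2.36
15 y -1.45 z 3.18
12 y -1.68 z 4.01
9 y -1.87 z 4.86
6 y -2.00 z 5.71
3 y -2.10 z 6.57
0 y -2.15 z 7.43
```

Request:
move_arm(
  targets=[
    {"hand":0,"xyz":[0,-0.4,0.7],"dr":[0,0,0]},
    {"hand":0,"xyz":[0,-0.8,1.5],"dr":[0,0,0]},
    {"hand":0,"xyz":[0,-1.1,2.2],"dr":[0,0,0]},
    {"hand":0,"xyz":[0,-1.4,3.0],"dr":[0,0,0]},
    {"hand":0,"xyz":[0,-1.6,3.7],"dr":[0,0,0]},
  ],
)

```text
t: 13.87
position: [0.4619, -0.0229, 0.0937]
ee_rot: [2.271, 2.17, 0.0]
force: [1.5, -0.0, 2.6]
grip_width: 0.0001
```

Request:
move_arm(
  targets=[
    {"hand":0,"xyz":[0,0,0.2],"dr":[0,0,0]},
    {"hand":0,"xyz":[0,-0.1,0.4],"dr":[0,0,0]},
    {"hand":0,"xyz":[0,-0.1,0.6],"dr":[0,0,0]},
    {"hand":0,"xyz":[0,-0.2,0.8],"dr":[0,0,0]},
    {"hand":0,"xyz":[0,-0.2,0.8],"dr":[0,0,0]},
  ],
)

```text
t: 14.28
position: [0.46, -0.0227, 0.0864]
ee_rot: [-2.271, -2.17, -0.0]
force: [0.7, 0.9, 2.4]
grip_width: 0.0002
```

```bash
python3 wp.py 12 pics/s4.png
```

```text
t 14.2833 pos [ 0.46   -0.0227  0.0864] F [0.7001 0.8934 2.4248] w 0.00020007260961444403 q [-0.2923  0.2388  1.9211  0.0001  0.9818 -1.8177]
shift cm [0. 0. 0.] dr [-0.0004 -0.005  -0.0031]
12 y 0.07 z -0.43
9 y -0.12 z 0.41
6 y -0.25 z 1.26
3 y -0.35 z 2.12
0 y -0.40 z 2.99
```

Request:
move_arm(
  targets=[
    {"hand":0,"xyz":[0,0,0.2],"dr":[0,0,0]},
    {"hand":0,"xyz":[0,-0.1,0.4],"dr":[0,0,0]},
    {"hand":0,"xyz":[0,-0.1,0.6],"dr":[0,0,0]},
    {"hand":0,"xyz":[0,-0.2,0.8],"dr":[0,0,0]},
    {"hand":0,"xyz":[0,-0.2,1.0],"dr":[0,0,0]},
  ],
)

```text
t: 14.75
position: [0.4583, -0.0227, 0.0765]
ee_rot: [2.271, 2.17, 0.001]
force: [0.4, -0.3, 2.8]
grip_width: 0.0
```

Request:
move_arm(
  targets=[
    {"hand":0,"xyz":[0,0,0.1],"dr":[0,0,0]},
    {"hand":0,"xyz":[0,0,0.2],"dr":[0,0,0]},
    {"hand":0,"xyz":[0,0,0.3],"dr":[0,0,0]},
    {"hand":0,"xyz":[0,0,0.4],"dr":[0,0,0]},
    {"hand":0,"xyz":[0,0,0.5],"dr":[0,0,0]},
  ],
)

```text
t: 15.17
position: [0.4576, -0.0226, 0.0713]
ee_rot: [-2.271, -2.17, 0.001]
force: [-2.5, 0.9, 5.6]
grip_width: -0.0002
```

Request:
move_arm(
  targets=[
    {"hand":0,"xyz":[0,0,0.1],"dr":[0,0,0]},
    {"hand":0,"xyz":[0,0,0.2],"dr":[0,0,0]},
    {"hand":0,"xyz":[0,0,0.3],"dr":[0,0,0]},
    {"hand":0,"xyz":[0,0,0.3],"dr":[0,0,0]},
    {"hand":0,"xyz":[0,0,0.4],"dr":[0,0,0]},
  ],
)

```text
t: 15.58
position: [0.4581, -0.0227, 0.0674]
ee_rot: [-2.271, -2.17, -0.0]
force: [0.9, -0.2, 0.0]
grip_width: 0.0003
```

Request:
move_arm(
  targets=[
    {"hand":0,"xyz":[0,0,0.1],"dr":[0,0,0]},
    {"hand":0,"xyz":[0,0,0.1],"dr":[0,0,0]},
    {"hand":0,"xyz":[0,0,0.2],"dr":[0,0,0]},
    {"hand":0,"xyz":[0,0,0.2],"dr":[0,0,0]},
    {"hand":0,"xyz":[0,0,0.3],"dr":[0,0,0]},
  ],
)

```text
t: 16.0
position: [0.4582, -0.0227, 0.0645]
ee_rot: [2.271, 2.17, 0.0]
force: [0.8, -0.5, 0.4]
grip_width: -0.0
```

Request:
move_arm(
  targets=[
    {"hand":0,"xyz":[0,0,0.1],"dr":[0,0,0]},
    {"hand":0,"xyz":[0,0,0.2],"dr":[0,0,0]},
    {"hand":0,"xyz":[0,0,0.2],"dr":[0,0,0]},
    {"hand":0,"xyz":[0,0,0.3],"dr":[0,0,0]},
    {"hand":0,"xyz":[0,0,0.3],"dr":[0,0,0]},
  ],
)

```text
t: 16.42
position: [0.4581, -0.0227, 0.0615]
ee_rot: [2.271, 2.17, -0.0]
force: [-0.9, 0.1, 2.8]
grip_width: -0.0002
```

```bash
python3 wp.py 3 pics/s5.png
```

```text
t 16.4167 pos [ 0.4581 -0.0227  0.0615] F [-0.8775  0.0536  2.8422] w -0.00022139543623865335 q [-0.2935  0.2724  1.9528 -0.      0.9164 -1.8188]
shift cm [0. 0. 0.] dr [-0.0003  0.0018 -0.0038]
3 y -0.15 z -0.36
0 y -0.20 z 0.50
```

View pics/s5.png

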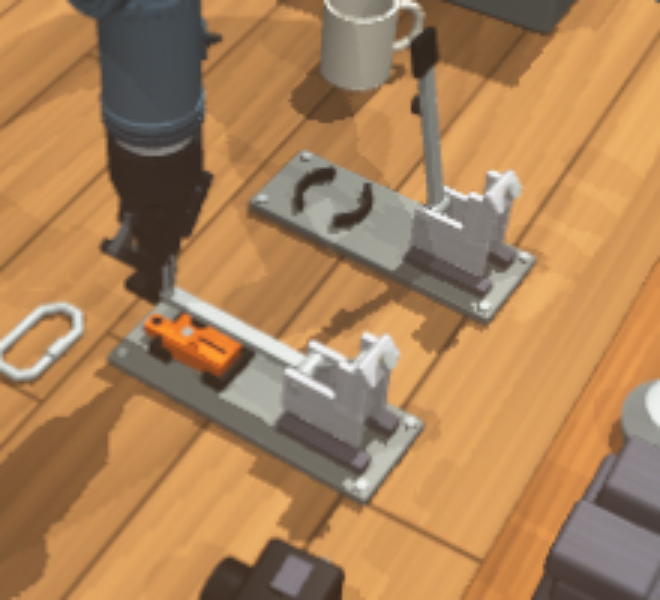

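The lever is nearly level over the clip, with light contact where 1.33 rad should be. Earlier the force rose past 5 N and then dropped to zero, which is the catch giving. I'll lift off and see whether it holds.

Request:
move_arm(
  targets=[
    {"hand":0,"xyz":[0,0,-0.3],"dr":[0,0,0]},
    {"hand":0,"xyz":[0,0,-0.8],"dr":[0,0,0]},
    {"hand":0,"xyz":[0,0,-1.5],"dr":[0,0,0]},
    {"hand":0,"xyz":[0,0,-2.2],"dr":[0,0,0]},
    {"hand":0,"xyz":[0,0,-3],"dr":[0,0,0]},
  ],
)

```text
t: 16.88
position: [0.4581, -0.0226, 0.0923]
ee_rot: [2.271, 2.17, 0.0]
force: [-0.0, 0.1, 0.5]
grip_width: -0.0003
```

Request:
move_arm(
  targets=[
    {"hand":0,"xyz":[0,0,-3],"dr":[0,0,0]},
    {"hand":0,"xyz":[0,0,-7],"dr":[0,0,0]},
    {"hand":0,"xyz":[0,-3,-9],"dr":[0,0,0]},
    {"hand":0,"xyz":[0,-6,-9],"dr":[0,0,0]},
    {"hand":0,"xyz":[0,-6,-9],"dr":[0,0,0]},
  ],
)

```text
t: 17.3
position: [0.3942, -0.019, 0.183]
ee_rot: [-2.271, -2.171, 0.001]
force: [-1.3, 0.5, -0.3]
grip_width: 0.0003
```

Run:
```python
from h import *
arm.read_camera('scene'); c=cam('scene'); cv2.imwrite('pics/s6.png',cv2.resize(c['color'][150:350,230:480],None,fx=3,fy=3))
P=cloud(c).reshape(-1,3); d=P-H; lx=d[:,0]*np.cos(YAW)+d[:,1]*np.sin(YAW); ly=-d[:,0]*np.sin(YAW)+d[:,1]*np.cos(YAW)
k=(abs(ly)<.007)&(lx<-.03)&(lx>-.18)&(P[:,2]>.05)&(P[:,2]<.2)
q=np.polyfit(lx[k],P[k,2],1); print('bar pts',k.sum(),'slope deg',np.degrees(np.arctan(q[0])),'top z at hinge',q[1])
t=arm.read_camera('top'); print(arm.get_state())
h=cv2.cvtColor(c['color'],cv2.COLOR_BGR2HSV).reshape(-1,3)
m=(h[:,0]>4)&(h[:,0]<22)&(h[:,1]>160)&(lx<-.06)&(lx>-.18)&(abs(ly)<.03)&(P[:,2]>.031)&(P[:,2]<.037)
print('clip top n',m.sum(),'x rel bay',np.percentile(lx[m]+.11,[2,98]),'y',np.percentile(ly[m],[2,98])); A=np.c_[lx[m],ly[m],np.ones(m.sum())]
print('plane',np.linalg.lstsq(A,P[m,2],rcond=None)[0],'z',np.median(P[m,2]))
```

```text
bar pts 262 slope deg -2.1841125478761594 top z at hinge 0.07006797655127552
{'t': 17.45, 'q': array([-0.3318,  0.0092,  1.9203,  0.0001,  1.2101, -1.8568]), 'qvel': array([ 0.0018,  0.0326, -0.0181,  0.0003, -0.0061,  0.0007]), 'joint_efforts': array([  0.1036, -28.8026, -26.7446,  -0.0116,   0.1522,  -0.0105]), 'position': array([ 0.3985, -0.0201,  0.1823]), 'ee_rot': array([2.2704, 2.1688, 0.0015]), 'force': array([ 0.7378,  0.4285, -0.7241]), 'torque': array([-0.0012, -0.0524,  0.0009]), 'grip_width': 0.00023276257295287356}
clip top n 190 x rel bay [-0.0277  0.0324] y [-0.0193  0.0141]
plane [0.008  0.007  0.0338] z 0.03287870459618303
```

View pics/s6.png

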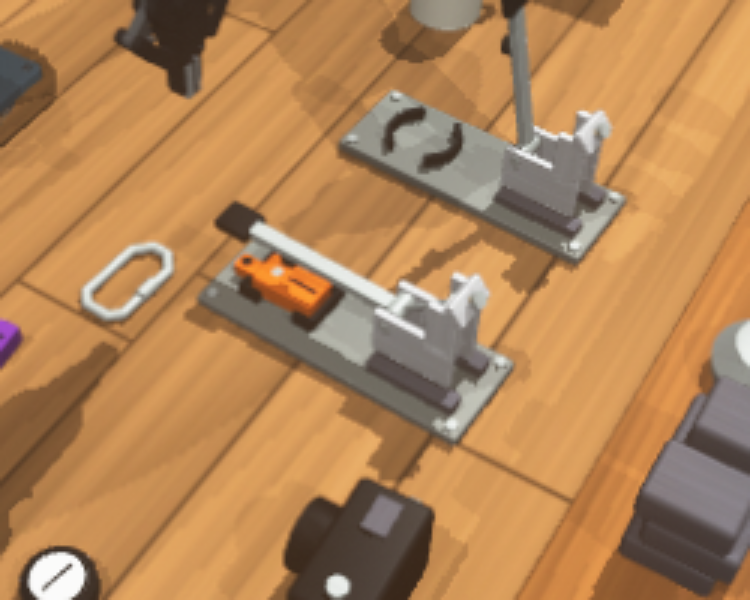

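The lever stays down by itself about 2° above level, the clip is flat in its bay, the round lever is up, and the arm is clear of everything. Handing in.

```bash
python3 -c "
from cell import arm
print(arm.finish_job())"
```

```text
the job is handed in; nothing more can be done
None
```

The float clip is back in its bay and released. I then swung the keeper lever down along its arc, the catch took, and I handed the job in at about 17.5 s.

**Last checks**
- **Lever:** with the arm backed off, the bar held by itself about 2.2° above level, which is about 1.32 rad and matches the catch's hold point.
- **Force:** about 6 N was the highest reading while pressing, then it dropped to zero as the catch gave. Forces were only read at the end of each move, so a brief peak at the catch could have been higher (the catch is specified at up to about 12 N).
- **Clip:** its top was flat to about half a degree at 33–34 mm (expected 34 mm), and it was within about 2.5 mm of the bay centre.
- **Other gear:** the round lever was still up. The bystanders in the last picture (carabiner, compass, housing) looked undisturbed by eye, and I didn't measure them. The other bystanders were not checked at the end.

**What disagreed**
- **Fingertip position:** the interface text puts the fingertips 22 mm ahead of the reported TCP. Both cameras showed them about 17.5 mm behind it when shut. My first grasp therefore closed in the air above the clip without touching it. I used the measured offset after that.
- **Camera estimates:** the top and wrist cameras differed by about 2 mm on where the clip and bay were. I used the wrist camera's values for the fit.

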